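# Lock the grinding cup onto the spice mill

## Task

Pick up the steel grinding cup by its black bar grip and set it upright in the orange bayonet collar on top of the white spice mill: feel for the place where its two lugs drop into the collar's two slots, push it down against the sprung drive plate and twist it clockwise (seen from above) to the stop so that it locks, then let go. Press gently, never forcing the lugs down on the collar, and leave the other things on the ledge where they are.

Things in the scene. Friction and masses are not known exactly. Their poses are not given: they have to be found in the camera images.
- cup_centre (a point): Loose steel grinding cup with black lid, upright on the ledge, 102 mm tall, 60 mm across, 0.20 to 0.30 kg. This point is on its axis, half-way up, 51 mm above its underside; z up, x along the bar grip.
- cup_grip (a point): Where to hold the cup: on its axis, 92 mm above its underside, in the black upright bar on the lid. The bar is 50 mm long along the cup's x, 16 mm thick along y (hold it across that), from 24 mm below this point (the lid's top, 62 mm across) to 10 mm above.
- cup_foot (a point): Centre of the cup's underside. The nose above it is round, 54 mm across, tapered to 44 mm over the lowest 8 mm. Two equal brass lugs stick out of it along the cup's +x and -x, under the ends of the bar: to 36 mm from the axis, 13 mm wide, 5 mm high, undersides 8 mm above this point. Half a turn gives the same fit.
- mill: White round spice mill, fixed to the ledge, 125 mm tall, 124 mm across; origin under its centre, z up, black switch on its -x side. Its orange collar on top is clamped turned anticlockwise from above by 0.10 to 1.00 rad from the mill's x axis, differently each time, not reported (slots can be seen or felt).
- collar_top (a point): On the mill's axis, at the collar's top face. Bore 57 mm across, rim 7 mm thick, solid but for two open slots opposite each other, along the collar's +x and -x, about 16 mm wide, out to 38 mm from the axis; the lugs have about 0.05 rad of play either way in them.
- collar_rest (a point): On the mill's axis, 8 mm below the collar's top: where cup_foot lies when the lugs rest on the rim, not in the slots. Do not force them: above 45 N between cup and mill is a failure. In the slots cup_foot goes on down freely for 4.5 mm, then meets the sprung drive plate.
- collar_locked (a point): On the mill's axis, 17.5 mm below the collar's top: where cup_foot stays once locked and let go. First it must go 2.5 mm or more below this to turn clockwise (hard bottom 5.5 mm below). From 0.90 rad of turn the lugs lie under recesses, stop at about 0.96; the spring then lifts it to this point. Let go short of that it does not lock.
- drive (a joint): How far the sprung drive plate inside the collar is pressed down, m (5 N at 0, rising 0.8 N per mm): 0 with no cup, about 0.005 with the cup locked, 0.0075 to 0.0105 (11 to 13.4 N) while the cup can be turned.
- bowl: Green glazed hummus bowl, 170 mm across, 62 mm high; origin under its centre. Leave alone.
- ramekin_a: Small glass ramekin, 76 mm across, 45 mm high; origin under its centre. Leave alone.
- ramekin_b: Second glass ramekin of the same size; origin under its centre. Leave alone.
- jar: Amber glass spice jar with red cap, 60 mm across, 100 mm high; origin under its centre. Leave alone.
- press: Cast-aluminium garlic press lying on its side, about 190 mm long along its x, 50 mm wide, 26 mm high; origin under its middle. Leave alone.
- scraper: Red silicone scraper lying flat, 245 mm long along its x, 55 mm wide, 12 mm high; origin under its middle. Leave alone.

How it is judged:
On the way, in this order (a step that is already met when the one before it is completed fails the run):
1. the cup is lifted clear of the ledge (height (world z) of cup_centre above 0.1 m), for 0.1 s.
2. the lugs are through the slots and the cup is pushed in against the spring, its underside at least 19.4 mm below the collar's top (z of cup_centre in the frame of collar_top below 0.0316 m and horizontal distance between cup_centre and collar_top below 0.004 m and value of joint drive above 0.0065 m), for 0.1 s.
At the end, for the whole second after the job is handed in: The cup stands upright (within 0.06 rad) in the mill's collar, on its axis within 4 mm, released and still, locked with its lugs in the recesses: its centre point 32.2 to 35.0 mm above the collar's top (33.5 when locked) and the drive plate held 3.5 to 6.5 mm down (z of cup_centre in the frame of collar_top between 0.0322 and 0.035 m and horizontal distance between cup_centre and collar_top below 0.004 m and angle between cup_centre's own z axis and vertical below 0.06 rad and value of joint drive between 0.0035 and 0.0065 m and linear speed of cup below 0.02 m/s); the robot touches nothing.
It fails at once if the cup is forced against the mill with more than 45 N (contact force between cup and mill above 45 N).
It fails at once if another thing on the ledge is moved by more than 20 mm (distance of any of bowl, ramekin_a, ramekin_b, jar, press, scraper from where it was at the start of the episode above 0.02 m).
It also fails if it takes over 67 s, if anything falls off the work surface, if the arm or the gripper's body presses on something with over 40 N, if the wrist force passes 120 N, or if a joint passes its speed limit or range.

## Robot

A 7-joint arm with a two-finger parallel gripper is mounted at the origin on the work surface. World frame = base frame: x ahead of the robot, y to its left, z up, the work surface at z = 0. Lengths are in m, angles in rad, forces in N, time in s.
With the tool pointing down it reaches from about 0.4 to 0.9 m from the base axis. Payload 5.6 kg.
Tool frame: the origin (TCP) lies midway between the tips of the shut fingers; the grasp point (between the pads) lies 19 mm behind it; z points along the fingers, y is the line along which they close (so a half turn about z gives the same grasp; the last joint's range is limited). The gripper opens to 92 mm and grips with 3 to 60 N. Pads are 20 mm wide; open, the fingers measure 128 mm over their backs; the gripper's body (75 mm by 189 mm) begins 69 mm behind the grasp point.
Start: joints at [1.293, 0.468, -0.012, 1.603, 0.006, 1.071, -0.056], TCP at [0.151, -0.632, 0.215] pointing down, gripper open.
Joint ranges: [-2.53, 2.53], [-0.31, 2.02], [-1.57, 1.55], [0.28, 2.44], [-1.29, 4.43], [0.15, 1.84], [-2.92, 2.92]. Speed limits (rad/s): [2.57, 2.57, 3.14, 3.14, 3.14, 3.14, 3.14].

## Interface

Orientations are given as a unit quaternion [w, x, y, z].
In Python, from station import arm gives the robot as it stands. The module is installed in compiled form; this text tells all that it offers.
- The arm moves only by the tool arm_command, never from a script. Its argument "rows" is a list of rows, each a list of 6 numbers: the shift along the world's x, y, z normalised to -1 to 1, where 1 is 40 mm, then the turn, a rotation vector about the world's x, y, z normalised to -1 to 1, where 1 is 8 degrees. A call has 1 to 20 rows; each row shifts and turns the commanded pose from where the row before left it; what a row does not reach is not made up. A row lasts 1/8 s, in which the tool goes at most 62.5 mm and 10.7 degrees, less where a joint would pass 70% of its speed; a pose out of reach is approached as far as the arm can. A call with a number of a shift or a turn outside -1 to 1 is refused whole. A call with a gripper value outside its range is refused whole. "jaw" is the gripper command: -1 is fully open, 1 is shut, values between are in proportion, set as the call begins (left out, the last holds). The fingers move at their own pace and stop on an object; the grip force is fixed at half the most. Time passes only in rows, so rows that do not move let the fingers close. It gives the time, the measured TCP pose, the force, the opening and the grip force at its end, in the units of the state.
- arm.observe(): the state, without advancing time (a new reading comes with each control period).
- arm.get_image(name): name is "scene" or "side" or "wrist"; returns the picture (384x512x3 uint8, red, green, blue); there is no depth.
- arm.get_calibration(name): a dict with "camera_matrix" (3x3 intrinsics, pixels), "R" (3x3) and "t" (3): a world point X has camera coordinates R X + t; the wrist camera has in their place "hand_eye" (4x4, takes a point from camera to tool coordinates, whose origin is the TCP and whose axes are the flange's). Camera axes: x right, y down, z forward; pixel columns grow to the right and rows downward; lengths in m; the calibration is good to about 2 mm. A picture is of the moment at which its call begins: read the wrist's pose just before it. get_calibration takes no time and is no camera call.
- arm.close_job(): hands the job in; it is judged then, once.
The state is a dict: "clock": time; "joint_positions": joint angles; "joint_velocities": joint speeds; "effort": joint torques, N m; "position": TCP position; "eef_rot": TCP orientation; "force": force on the tool from outside, world axes, zero at the start; "torque": the same for the moment, N m; "gripper_width": opening from 0.0 (shut) to 1.0 (fully open); "grip_force": force on a finger pad.
Only numpy, scipy, OpenCV 4.12 (cv2) and the standard library are available. Lean on these libraries where they do the work, as an engineer would, in place of code of your own. Each camera call takes 0.05 s, during which the arm holds its last target. There are 200 camera calls.

## Working session

There is one attempt and no reset: what is moved stays moved. The work goes in short steps, Python scripts to look and compute and a tool call to move; the robot and the scene stay as the last step left them, time stands still between calls to the robot, and variables do not carry over. Pictures are saved under pics/ and viewed, at most 10 in all, crops included, and the job is handed in when it is done.

Besides the shell and the picture viewer there is one more tool, called after ">>>" as a command line: name --pt "numbers of a row" for each row, then --argument value for the rest. arm_command: Moves the arm, as the interface text tells. Its arguments: {"type":"object","properties":{"rows":{"type":"array","items":{"type":"array","items":{"type":"number","minimum":-1,"maximum":1}}},"jaw":{"type":"number"}},"required":["rows"]}

```bash
mkdir -p pics; ls; python3 - <<'E'
from station import arm
import cv2,numpy as np
s=arm.observe();print({k:np.round(v,3) for k,v in s.items()})
ims=[arm.get_image(n) for n in("scene","side")]
for n,i in zip(("scene","side"),ims):
    cv2.imwrite(f"pics/{n}0.png",i[:,:,::-1]);c=arm.get_calibration(n);print(n,c)
print(arm.get_calibration("wrist"))
E
```

```text
pics
{'clock': np.float64(0.0), 'joint_positions': array([ 1.293,  0.468, -0.012,  1.604,  0.006,  1.071, -0.056]), 'joint_velocities': array([-0.   , -0.002,  0.001, -0.001,  0.001, -0.   , -0.001]), 'effort': array([ 1.0000e-03, -5.2058e+01, -1.2000e-02, -2.4375e+01, -5.7000e-02,
        1.7000e-02,  0.0000e+00]), 'position': array([ 0.151, -0.632,  0.214]), 'eef_rot': array([-0.001,  0.993,  0.117, -0.   ]), 'force': array([ 0.321, -0.061, -0.14 ]), 'torque': array([ 0.024, -0.031, -0.01 ]), 'grip_force': np.float64(0.0), 'gripper_width': np.float64(1.0)}
scene {'camera_matrix': array([[421.32678626,   0.        , 257.58363652],
       [  0.        , 421.32678626, 186.46190977],
       [  0.        ,   0.        ,   1.        ]]), 'R': array([[ 0.58015573,  0.81449794,  0.00352724],
       [ 0.61074044, -0.43214869, -0.66350857],
       [-0.53890207,  0.38709253, -0.74816037]]), 't': array([-0.30310246, -0.26419448,  1.75042246])}
side {'camera_matrix': array([[356.65100834,   0.        , 268.11285577],
       [  0.        , 356.65100834, 193.64550736],
       [  0.        ,   0.        ,   1.        ]]), 'R': array([[ 0.96811276, -0.24971599,  0.01999023],
       [-0.113604  , -0.50874181, -0.85339083],
       [ 0.2232752 ,  0.82390758, -0.52088817]]), 't': array([-0.52712234,  0.11995924,  0.88291998])}
{'camera_matrix': array([[265.6932551 ,   0.        , 249.53010947],
       [  0.        , 265.6932551 , 190.87634971],
       [  0.        ,   0.        ,   1.        ]]), 'hand_eye': array([[-4.14862118e-06, -9.68990982e-01, -2.47096090e-01,
         7.00017447e-02],
       [ 9.99999940e-01, -8.99626573e-05,  3.36000390e-04,
         1.60063057e-03],
       [-3.47810769e-04, -2.47096074e-01,  9.68990923e-01,
        -1.70759601e-01],
       [ 0.00000000e+00,  0.00000000e+00,  0.00000000e+00,
         1.00000000e+00]])}
```

View pics/scene0.png

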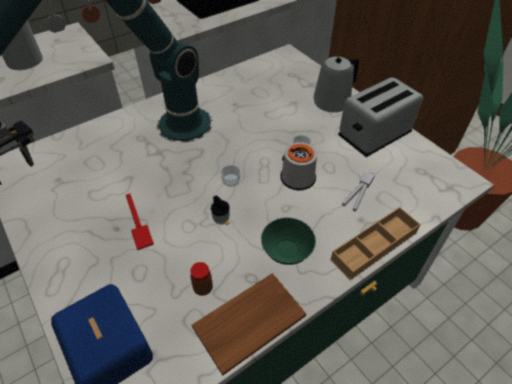

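View pics/side0.png

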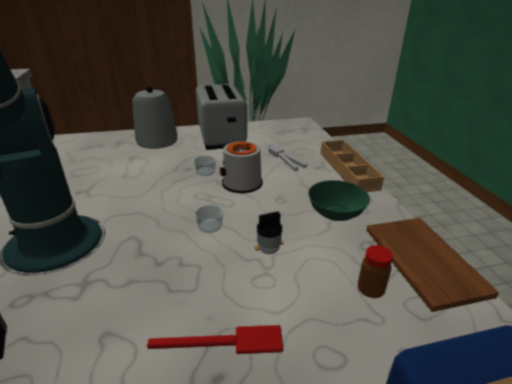

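The scene view shows the cup at about (220,210) and the mill collar at (299,153). The side view shows the cup at (269,232), with brass lugs at (256,247) and (281,243), and the collar at (241,148). The jar, bowl and ramekins stand clear of both.

```bash
cat > h.py <<'E'
from station import arm
import cv2,numpy as np
from scipy.spatial.transform import Rotation as Rn
def cam(n,s=None):
    c=arm.get_calibration(n);K=c["camera_matrix"]
    if n!="wrist": return K,c["R"],c["t"]
    w,x,y,z=s["eef_rot"];T=np.eye(4);T[:3,:3]=Rn.from_quat([x,y,z,w]).as_matrix();T[:3,3]=s["position"]
    M=np.linalg.inv(T@c["hand_eye"]);return K,M[:3,:3],M[:3,3]
def onz(C,p,z):
    K,R,t=C;p=np.atleast_2d(p).astype(float)
    d=np.c_[p,np.ones(len(p))]@np.linalg.inv(K).T@R;o=-R.T@t
    return o+d*((z-o[2])/d[:,2])[:,None]
def tri(C1,p1,C2,p2):
    P=[K@np.c_[R,t] for K,R,t in(C1,C2)]
    X=cv2.triangulatePoints(P[0],P[1],np.array(p1,float).reshape(2,1),np.array(p2,float).reshape(2,1))[:,0];return X[:3]/X[3]
def proj(C,X):
    K,R,t=C;q=K@(R@np.array(X)+t);return q[:2]/q[2]
E
python3 - <<'E'
from h import *
im={n:cv2.imread(f"pics/{n}0.png") for n in("scene","side")}
C={n:cam(n) for n in im}
roi={"scene":((200,185,245,235),(275,135,325,170)),"side":((250,205,290,260),(215,135,268,165))}
P={}
for n,i in im.items():
    for k,(x0,y0,x1,y1) in zip(("cup","mill"),roi[n]):
        h=cv2.cvtColor(i,cv2.COLOR_BGR2HSV)[y0:y1,x0:x1].astype(int);b=i[y0:y1,x0:x1]
        m={"black":h[...,2]<45,"lug":(h[...,0]>10)&(h[...,0]<30)&(h[...,1]>90)&(h[...,2]>60)} if k=="cup" else {"orange":(h[...,0]<18)&(h[...,1]>130)&(h[...,2]>80)}
        for q,mm in m.items():
            nn,l,st,ce=cv2.connectedComponentsWithStats(mm.astype(np.uint8))
            for j in range(1,nn):
                if st[j,4]>3: print(n,q,st[j][:5]+[x0,y0,0,0,0],ce[j]+[x0,y0])
out=[cv2.resize(im[n][y0:y1,x0:x1],None,fx=300/(y1-y0),fy=300/(y1-y0),interpolation=2) for n in im for (x0,y0,x1,y1) in [(200,140,330,235) if n=="scene" else (205,130,300,260)]]
cv2.imwrite("pics/crop0.png",np.hstack(out))
E
```

```text
scene black [212 196  17  21 257] [219.54863813 207.45136187]
scene lug [225 221   4   3  10] [226.5 222.2]
scene orange [288 144  26  18 232] [300.76724138 152.68965517]
side black [258 212  24  28 524] [269.73282443 225.57824427]
side black [277 241   3   3   5] [278.  242.2]
side lug [281 241   2   3   6] [281.5 242. ]
side lug [255 246   5   4  17] [256.88235294 247.52941176]
side orange [227 141  29  14 220] [241.04545455 147.55909091]
```

View pics/crop0.png

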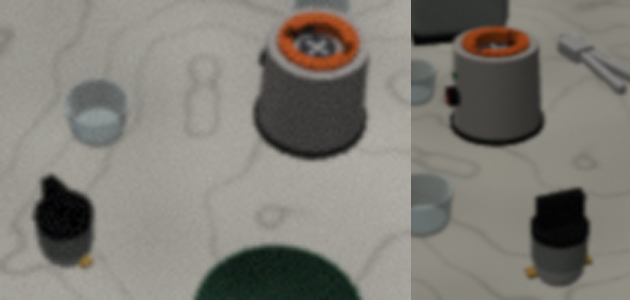

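The crop shows the bar grip running roughly left-right in the side view, with its brass lugs beneath its ends. The mill's switch is on its left in both views.

```bash
python3 - <<'E'
from h import *
S,D=cam("scene"),cam("side")
L=onz(D,[[256,247.7],[281.8,242.3]],.0105);print("lugs",L,np.linalg.norm(L[1]-L[0]),np.arctan2(*(L[1]-L[0])[1::-1]), L.mean(0))
print("scene lug",onz(S,[226.8,222.5],.0105))
c=tri(S,(300.5,152.5),D,(241,147.5));print("collar",c,proj(S,c),proj(D,c))
print(onz(S,(300.5,152.5),.125),onz(D,(241,147.5),.125))
b=tri(S,(219.5,207),D,(269.5,226));print("cupblack",b)
print("switch",tri(S,(281,158.5),D,(223,171)))
E
```

```text
lugs [[ 0.47641356 -0.14556679  0.0105    ]
 [ 0.54317591 -0.13999316  0.0105    ]] 0.0669945986294974 0.08329146534526537 [ 0.50979474 -0.14277997  0.0105    ]
scene lug [[ 0.54139272 -0.13885938  0.0105    ]]
collar [0.50708882 0.1931303  0.12198485] [300.51183443 152.16671231] [241.32701619 147.90860184]
[[0.51065235 0.18984742 0.125     ]] [[0.50547671 0.18967629 0.125     ]]
cupblack [ 0.51070633 -0.14359734  0.06680266]
switch [0.44514511 0.15892801 0.0639899 ]
```

>>> arm_command --pt "0.64 0.875 0.06 0 0 -0.078" --pt "0.64 0.875 0.06 0 0 -0.078" --pt "0.64 0.875 0.06 0 0 -0.078" --pt "0.64 0.875 0.06 0 0 -0.078" --pt "0.64 0.875 0.06 0 0 -0.078" --pt "0.64 0.875 0.06 0 0 -0.078" --pt "0.64 0.875 0.06 0 0 -0.078" --pt "0.64 0.875 0.06 0 0 -0.078" --pt "0.64 0.875 0.06 0 0 -0.078" --pt "0.64 0.875 0.06 0 0 -0.078" --pt "0.64 0.875 0.06 0 0 -0.078" --pt "0.64 0.875 0.06 0 0 -0.078" --pt "0.64 0.875 0.06 0 0 -0.078" --pt "0.64 0.875 0.06 0 0 -0.078" --pt "0 0 0 0 0 0" --pt "0 0 0 0 0 0" --pt "0 0 0 0 0 0" --jaw -1

```text
clock: 2.22
position: [0.5088, -0.1435, 0.2479]
eef_rot: [0.0, 0.999, 0.04, -0.0]
force: [0.6, 0.4, -0.1]
gripper_width: 0.997
grip_force: 0.0
```

```bash
python3 - <<'E'
from h import *
s=arm.observe();i=arm.get_image("wrist");cv2.imwrite("pics/w1.png",i[:,:,::-1])
np.savez("w1",**s)
print(s["clock"],s["position"],s["eef_rot"],s["joint_positions"]);C=cam("wrist",s);print(proj(C,[.5105,-.1425,.092]),proj(C,[.5465,-.1395,.01]))
E
```

```text
2.225 [ 0.50875995 -0.14351377  0.2479499 ] [ 1.87224168e-04  9.99199662e-01  3.99977220e-02 -4.27456653e-04] [ 0.48460454  0.25242885 -0.32102386  1.84567918  0.09117096  1.0584175
 -1.36253116]
[247.54368727 179.29099431] [247.78432021 144.92225036]
```

View pics/w1.png

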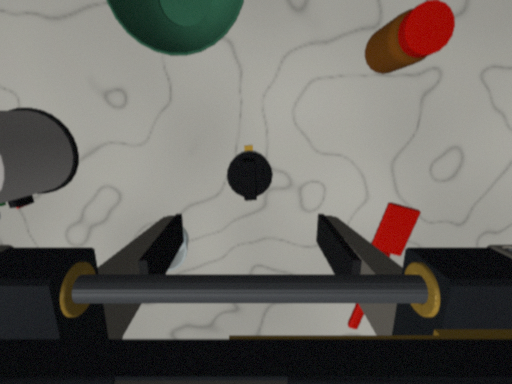

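The wrist view shows the black lid as a disc around (249.5,174). The bar runs vertically from about (249,155) to (250.5,199), and a lug shows at (248.5,148).

```bash
python3 - <<'E'
from h import *
s=dict(np.load("w1.npz"));C=cam("wrist",s);i=cv2.imread("pics/w1.png")
c=i[135:210,215:285];g=cv2.cvtColor(c,cv2.COLOR_BGR2GRAY)
cv2.imwrite("pics/w1c.png",cv2.resize(np.clip(c.astype(float)*3,0,255).astype(np.uint8),None,fx=8,fy=8,interpolation=1))
m=(g<60).astype(np.uint8);k=max(cv2.findContours(m,0,1)[0],key=cv2.contourArea);(x,y),r=cv2.minEnclosingCircle(k)
M=cv2.moments(k);print("moments",M["m10"]/M["m00"]+215,M["m01"]/M["m00"]+135,cv2.boundingRect(k))
print(onz(C,(M["m10"]/M["m00"]+215,M["m01"]/M["m00"]+135),.068))
h=cv2.cvtColor(c,cv2.COLOR_BGR2HSV);l=np.argwhere((h[...,0]>10)&(h[...,0]<30)&(h[...,1]>120)&(h[...,2]>60)&(np.arange(len(c))<25)[:,None])
p=l.mean(0)[::-1]+[215,135];print(len(l),p,l.min(0)[::-1]+[215,135],l.max(0)[::-1]+[215,135],onz(C,p,.013))
E
```

```text
moments 249.23089591567853 174.4640974967062 (13, 16, 44, 49)
[[ 0.51223262 -0.14447363  0.068     ]]
35 [248. 148.] [245 146] [251 150] [[ 0.5421748  -0.14018453  0.013     ]]
```

View pics/w1c.png

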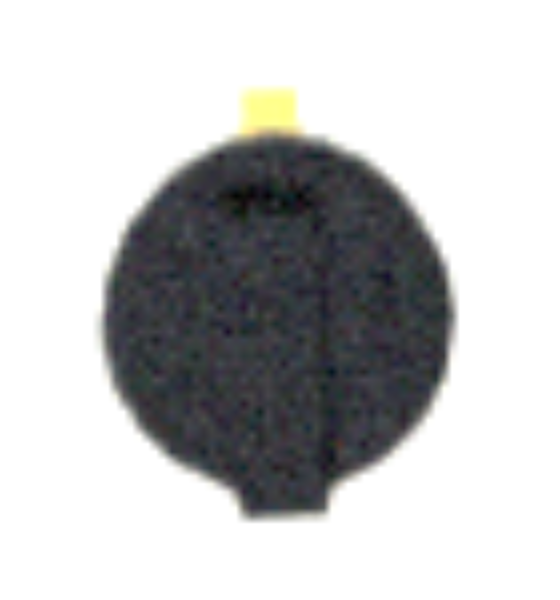

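The enlarged crop shows the lid circle centred near (249.8,173.2). The bar's near end is at (250.8,199), its far end near (249.3,159.5), and the lug is at (248.6,148).

```bash
python3 - <<'E'
from h import *
s=dict(np.load("w1.npz"));C=cam("wrist",s)
for p,z in(((249.8,173.2),.068),((250.8,199),.102),((249.3,159.5),.102),((248.7,146.5),.013)): print(onz(C,p,z))
E
```

```text
[[ 0.51400856 -0.14509645  0.068     ]]
[[ 0.48805087 -0.1483747   0.102     ]]
[[ 0.53681641 -0.14260932  0.102     ]]
[[ 0.54449962 -0.14106267  0.013     ]]
```

>>> arm_command --pt "0.08 -0.03 0 0 0 0.21" --pt "0 0 -0.75 0 0 0" --pt "0 0 -0.75 0 0 0" --pt "0 0 -0.75 0 0 0" --pt "0 0 -0.75 0 0 0" --pt "0 0 -0.65 0 0 0" --pt "0 0 -0.4 0 0 0" --pt "0 0 -0.3 0 0 0" --pt "0 0 0 0 0 0" --pt "0 0 0 0 0 0" --pt "0 0 0 0 0 0"

```text
clock: 3.65
position: [0.5134, -0.1435, 0.075]
eef_rot: [0.0, 0.998, 0.056, 0.001]
force: [0.1, 1.1, 0.4]
gripper_width: 1.002
grip_force: 0.0
```

>>> arm_command --pt "0 0 0 0 0 0" --pt "0 0 0 0 0 0" --pt "0 0 0 0 0 0" --pt "0 0 0 0 0 0" --pt "0 0 0 0 0 0" --pt "0 0 0 0 0 0" --pt "0 0 0 0 0 0" --pt "0 0 0 0 0 0" --pt "0 0 0 0 0 0" --pt "0 0 0 0 0 0" --jaw 1

```text
clock: 4.9
position: [0.5127, -0.1433, 0.0741]
eef_rot: [-0.0, 0.998, 0.056, -0.0]
force: [0.1, -0.1, -0.7]
gripper_width: 0.175
grip_force: 30.0
```

>>> arm_command --pt "0 0 0.3 0 0 0" --pt "0 0 0.6 0 0 0" --pt "0 0 0.8 0 0 0" --pt "0 0 0.8 0 0 0" --pt "0 0 0.8 0 0 0" --pt "0 0 0.7 0 0 0" --pt "-0.2 0.81 0 0 0 0" --pt "-0.2 0.81 0 0 0 0" --pt "-0.2 0.81 0 0 0 0" --pt "-0.2 0.81 0 0 0 0" --pt "-0.2 0.81 0 0 0 0" --pt "-0.2 0.81 0 0 0 0" --pt "-0.2 0.81 0 0 0 0" --pt "-0.2 0.81 0 0 0 0" --pt "-0.2 0.81 0 0 0 0" --pt "-0.2 0.81 0 0 0 0" --pt "0 0 0 0 0 0" --pt "0 0 0 0 0 0" --pt "0 0 0 0 0 0"

```text
clock: 7.28
position: [0.4331, 0.1795, 0.2343]
eef_rot: [0.0, 0.998, 0.055, 0.0]
force: [0.9, -0.2, -2.5]
gripper_width: 0.17
grip_force: 30.0
```

```bash
python3 - <<'E'
from h import *
s=arm.observe();i=arm.get_image("wrist");cv2.imwrite("pics/w2.png",i[:,:,::-1])
np.savez("w2",**s)
print(s["clock"],s["position"],s["eef_rot"],s["joint_positions"],s["force"],s["torque"]);C=cam("wrist",s);p=proj(C,[.508,.190,.125]);print(p)
x,y=p.astype(int);y0=max(y-60,0);x0=x-75
c=i[y0:y0+145,x0:x0+150,::-1];print(x0,y0)
cv2.imwrite("pics/w2c.png",cv2.resize(np.clip(c.astype(float)*1.5,0,255).astype(np.uint8),None,fx=4,fy=4,interpolation=1))
E
```

```text
7.275 [0.43307155 0.17946688 0.23426774] [2.90943375e-04 9.98496400e-01 5.48165458e-02 4.83930521e-06] [ 0.0447817   0.1877487  -0.56357292  1.97954614  0.11892217  1.00625862
 -2.03578974] [ 0.88881456 -0.1760717  -2.48949622] [-0.01000536 -0.00531722  0.03363595]
[245.67381228 117.61320165]
170 57
```

View pics/w2c.png

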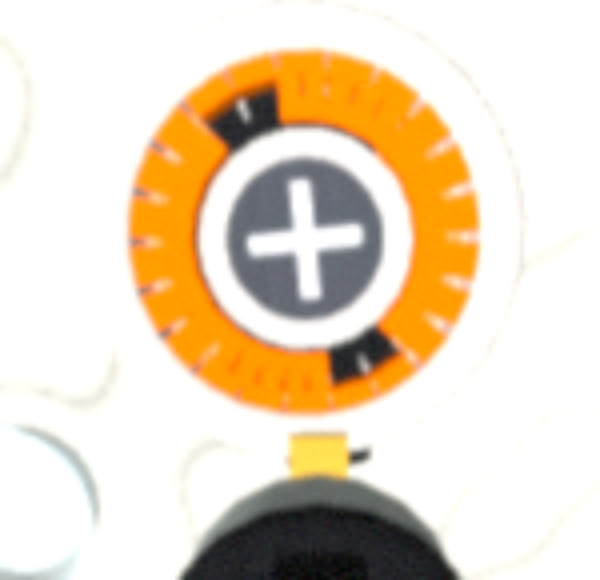

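The crop shows the collar centred near crop (304,231). The dark slots are at (243,115) and (363,355), and the held cup's lug is at (318,455).

```bash
python3 - <<'E'
from h import *
s=dict(np.load("w2.npz"));C=cam("wrist",s);i=cv2.imread("pics/w2.png")
h=cv2.cvtColor(i,cv2.COLOR_BGR2HSV).astype(int);Y,X=np.mgrid[:384,:512]
box=(X>195)&(X<295)&(Y>62)&(Y<163)
o=(box&(h[...,0]<19)&(h[...,1]>150)&(h[...,2]>90)).astype(np.uint8)
k=max(cv2.findContours(o,0,1)[0],key=cv2.contourArea)
w=onz(C,cv2.convexHull(k).reshape(-1,2),.125)[:,:2]
(cx,cy),(a,b),_=cv2.fitEllipse(w.astype(np.float32));print("collar",cx,cy,"dia",a*1e3,b*1e3, "pixel",cv2.fitEllipse(cv2.convexHull(k))[0])
# bore / slots: dark inside annulus r 30..37 mm (world, slot seen at about top plane)
pts=np.argwhere(box)[:,::-1];W=onz(C,pts,.125)[:,:2]-[cx,cy];r=np.hypot(*W.T);t=np.arctan2(W[:,1],W[:,0])
v=h[pts[:,1],pts[:,0]]
for sgn in(1,-1):
    d=(r>.0305)&(r<.0365)&(v[:,2]<75)&(np.cos(t-.6)*sgn>.6)
    q=W[d].mean(0);print("slot",sgn,d.sum(),q,np.arctan2(*(sgn*q)[::-1]),np.hypot(*q))
# lug
l=(h[...,0]>=18)&(h[...,0]<32)&(h[...,1]>110)&(h[...,2]>80)&(X>225)&(X<270)&(Y>163)&(Y<182)
q=np.argwhere(l)[:,::-1];print("lug px",len(q),q.mean(0),q.min(0),q.max(0))
zf=s["position"][2]-.0741
L=onz(C,q.mean(0),zf+.013)[0];print("lug rel tcp",L[:2]-s["position"][:2],"yaw",np.arctan2(*(L[:2]-s["position"][:2])[::-1]),"tool yaw",2*np.arctan2(s["eef_rot"][2],s["eef_rot"][1]))
E
```

```text
collar 0.5092393159866333 0.1902693808078766 dia 87.99049258232117 88.11961114406586 pixel (245.52708435058594, 114.50725555419922)
slot 1 87 [0.02779211 0.0175283 ] 0.5626830080250199 0.03285791290048777
slot -1 84 [-0.02791231 -0.01784964] 0.5689512643597363 0.033131657384907726
lug px 149 [249.43624161 170.77852349] [242 166] [257 176]
lug rel tcp [0.02939615 0.00170098] yaw 0.05779953317403357 tool yaw 0.10968807583546276
```

```bash
python3 - <<'E'
from h import *
s=dict(np.load("w2.npz"));C=cam("wrist",s);i=cv2.imread("pics/w2.png")
print(i[160:180,246:252].mean(1).round().astype(int).tolist())
print(i[168:172,236:264].mean(0).round().astype(int)[:,2].tolist())
zf=s["position"][2]-.0741
t=2*np.arctan2(s["eef_rot"][2],s["eef_rot"][1]);R=np.array([[np.cos(t),np.sin(t)],[-np.sin(t),np.cos(t)]])
for p in((249.5,165),(249.5,165.5),(249.5,166),(242,170),(257.3,170)):
  print(p,R@(onz(C,p,zf+.013)[0,:2]-s["position"][:2]))
s1=dict(np.load("w1.npz"));C1=cam("wrist",s1);print(R@(onz(C1,(248.7,145.5),.013)[0,:2]-[.5127,-.1433]),R@(onz(C1,(249.8,173.2),.068)[0,:2]-[.5127,-.1433]))
E
```

```text
[[101, 131, 193], [148, 160, 180], [171, 176, 182], [172, 177, 180], [150, 160, 166], [105, 132, 148], [63, 134, 164], [54, 147, 183], [54, 150, 188], [56, 150, 188], [55, 150, 188], [55, 152, 189], [57, 152, 191], [58, 152, 191], [59, 146, 182], [62, 121, 147], [66, 90, 100], [68, 73, 72], [70, 72, 69], [69, 70, 68]]
[184, 182, 183, 184, 183, 179, 181, 187, 187, 187, 188, 188, 188, 188, 188, 188, 188, 188, 188, 188, 177, 137, 106, 102, 96, 104, 135, 173]
(249.5, 165) [ 0.03454684 -0.00158369]
(249.5, 165.5) [ 0.03410419 -0.00158368]
(249.5, 166) [ 0.03366112 -0.00158366]
(242, 170) [0.0301026  0.00503788]
(257.3, 170) [ 0.03010054 -0.00847017]
[ 0.03329934 -0.00133402] [ 0.00105637 -0.00195916]
```

>>> arm_command --pt "0.387 0.0625 0 0 0 0.654" --pt "0.387 0.0625 0 0 0 0.654" --pt "0.387 0.0625 0 0 0 0.654" --pt "0.387 0.0625 0 0 0 0.654" --pt "0.387 0.0625 0 0 0 0.654" --pt "0 0 0 0 0 0" --pt "0 0 -0.25 0 0 0" --pt "0 0 -0.25 0 0 0" --pt "0 0 -0.2 0 0 0" --pt "0 0 -0.15 0 0 0" --pt "0 0 0 0 0 0" --pt "0 0 0 0 0 0"

```text
clock: 8.82
position: [0.5103, 0.1933, 0.2004]
eef_rot: [-0.0, 0.96, 0.28, 0.0]
force: [-0.3, -0.1, -2.5]
gripper_width: 0.172
grip_force: 30.0
```

```bash
python3 - <<'E'
from h import *
s=arm.observe();print(s["position"],2*np.arctan2(s["eef_rot"][2],s["eef_rot"][1]),s["force"],s["torque"],s["joint_positions"])
o=[]
for n,(x0,y0,x1,y1) in(("scene",(260,90,340,190)),("side",(200,70,280,170))):
    i=arm.get_image(n)[y0:y1,x0:x1,::-1];o.append(cv2.resize(i,None,fx=4.5,fy=4.5,interpolation=2))
cv2.imwrite("pics/over.png",np.hstack(o))
E
```

```text
[0.51034304 0.19328845 0.20042902] 0.5682130569450965 [-0.30295886 -0.05997031 -2.54105655] [-0.00922955 -0.08112094 -0.00857324] [ 0.05239593  0.37881527 -0.58807556  1.84426891  0.24780618  0.99137351
 -1.64238568]
```

View pics/over.png

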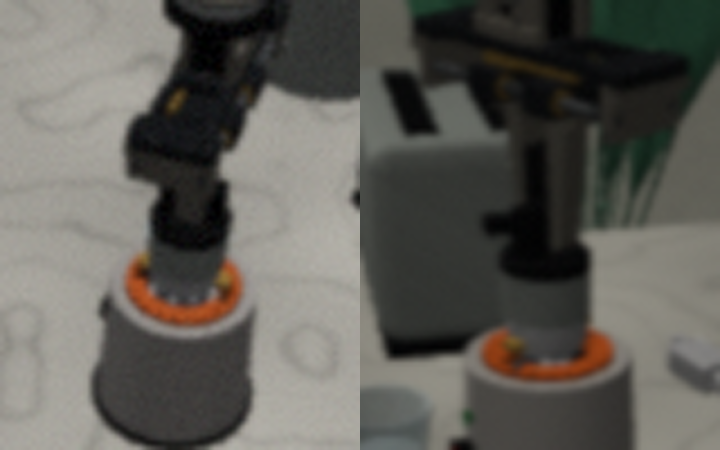

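The view shows the cup upright just over the bore: scene cup axis at crop x≈186 against collar 185, side 545 against 548. The lugs look to be in line with the slots. I'm descending in small steps and watching the force.

>>> arm_command --pt "0 -0.025 -0.05 0 0 0" --pt "0 0 -0.05 0 0 0" --pt "0 0 -0.05 0 0 0" --pt "0 0 -0.04 0 0 0" --pt "0 0 0 0 0 0" --pt "0 0 0 0 0 0"

```text
clock: 9.68
position: [0.5102, 0.1922, 0.1926]
eef_rot: [0.0, 0.96, 0.28, 0.0]
force: [-0.6, 0.1, -2.3]
gripper_width: 0.168
grip_force: 30.0
```

>>> arm_command --pt "0 0 -0.03 0 0 0" --pt "0 0 -0.03 0 0 0" --pt "0 0 0 0 0 0"

```text
clock: 10.05
position: [0.5101, 0.1921, 0.1901]
eef_rot: [0.0, 0.96, 0.28, -0.0]
force: [0.5, 0.8, -3.0]
gripper_width: 0.171
grip_force: 30.0
```

>>> arm_command --pt "0 0 -0.03 0 0 0" --pt "0 0 -0.02 0 0 0" --pt "0 0 0 0 0 0"

```text
clock: 10.42
position: [0.5101, 0.1921, 0.1881]
eef_rot: [0.0, 0.96, 0.28, -0.0]
force: [1.4, -0.5, -3.1]
gripper_width: 0.169
grip_force: 30.0
```

>>> arm_command --pt "0 0 -0.03 0 0 0" --pt "0 0 -0.02 0 0 0" --pt "0 0 0 0 0 0"

```text
clock: 10.8
position: [0.5102, 0.1922, 0.1866]
eef_rot: [0.0, 0.96, 0.28, 0.0]
force: [-1.0, -0.1, 1.3]
gripper_width: 0.17
grip_force: 30.0
```

>>> arm_command --pt "0 0 -0.05 0 0 0" --pt "0 0 -0.05 0 0 0" --pt "0 0 -0.04 0 0 0" --pt "0 0 -0.03 0 0 0" --pt "0 0 0 0 0 0" --pt "0 0 0 0 0 0"

```text
clock: 11.55
position: [0.5104, 0.1923, 0.1801]
eef_rot: [0.0, 0.96, 0.28, 0.0]
force: [-2.6, -0.4, 7.7]
gripper_width: 0.172
grip_force: 30.0
```

>>> arm_command --pt "0 0 -0.04 0 0 0" --pt "0 0 -0.03 0 0 0" --pt "0 0 0 0 0 0" --pt "0 0 0 0 0 0"

```text
clock: 12.05
position: [0.5104, 0.1923, 0.1775]
eef_rot: [0.0, 0.96, 0.28, 0.0]
force: [-3.2, -1.1, 9.3]
gripper_width: 0.174
grip_force: 30.0
```

>>> arm_command --pt "-0.015 -0.005 0 0 0 0" --pt "0 0 0 0 0 -0.4" --pt "0 0 0 0 0 -0.4" --pt "0 0 0 0 0 -0.4" --pt "0 0 0 0 0 -0.4" --pt "0 0 0 0 0 0"

```text
clock: 12.8
position: [0.511, 0.1923, 0.178]
eef_rot: [0.0, 0.985, 0.171, 0.002]
force: [0.3, -1.2, 8.7]
gripper_width: 0.174
grip_force: 30.0
```

```bash
cat > st.py <<'E'
from h import *
s=arm.observe();print(s["clock"],s["position"],"yaw",2*np.arctan2(s["eef_rot"][2],s["eef_rot"][1]),s["force"],s["torque"],s["joint_positions"][6])
E
python3 st.py
```

```text
12.8 [0.51101143 0.19231433 0.17799634] yaw 0.34425517021644036 [ 0.31627616 -1.16029334  8.74135636] [-0.3187006   0.21345391 -0.01959198] -1.861425801398781
```

>>> arm_command --pt "0 0 -0.01 0 0 -0.4" --pt "0 0 0 0 0 -0.4" --pt "0 0 0 0 0 -0.4" --pt "0 0 0 0 0 -0.4" --pt "0 0 0 0 0 -0.4" --pt "0 0 0 0 0 -0.4" --pt "0 0 0 0 0 -0.4" --pt "0 0 0 0 0 -0.4" --pt "0 0 0 0 0 -0.4" --pt "0 0 0 0 0 0" --pt "0 0 0 0 0 0"

```text
clock: 14.18
position: [0.5114, 0.192, 0.1777]
eef_rot: [-0.0, 0.997, -0.079, 0.002]
force: [0.5, -1.5, 9.4]
gripper_width: 0.174
grip_force: 30.0
```

```bash
python3 st.py
```

```text
14.175 [0.51143783 0.19197675 0.17774061] yaw -0.15829530764685898 [ 0.51984815 -1.45302425  9.38635475] [-0.49310377  0.0922609  -0.00888172] -2.318881843079262
```

>>> arm_command --pt "0 0 0 0 0 -0.4" --pt "0 0 0 0 0 -0.4" --pt "0 0 0 0 0 -0.4" --pt "0 0 0 0 0 -0.3" --pt "0 0 0 0 0 0" --pt "0 0 0 0 0 0"

```text
clock: 14.92
position: [0.5109, 0.1911, 0.1776]
eef_rot: [0.0, 0.983, -0.183, 0.002]
force: [-0.6, -3.3, 10.5]
gripper_width: 0.169
grip_force: 30.0
```

```bash
python3 st.py
```

```text
14.925 [0.5109228  0.1910989  0.17759733] yaw -0.3672921194388429 [-0.59889954 -3.28076121 10.52608509] [-0.91326901  0.42694919  0.18031541] -2.510105977238959
```

>>> arm_command --pt "0 0 0 0 0 -0.12" --pt "0 0 0 0 0 -0.08" --pt "0 0 0 0 0 0" --pt "0 0 0 0 0 0"

```text
clock: 15.42
position: [0.5108, 0.1909, 0.1776]
eef_rot: [0.001, 0.981, -0.196, 0.001]
force: [-1.4, -4.5, 11.3]
gripper_width: 0.172
grip_force: 30.0
```

```bash
python3 st.py
```

```text
15.425 [0.51076163 0.19093559 0.17758356] yaw -0.3944721308661094 [-1.3953388  -4.54408672 11.30687422] [-1.02684286  0.55480431  0.44404298] -2.5352203147481602
```

>>> arm_command --pt "0 0 0.04 0 0 0" --pt "0 0 0.04 0 0 0" --pt "0 0 0.02 0 0 0" --pt "0 0 0 0 0 0" --pt "0 0 0 0 0 0"

```text
clock: 16.05
position: [0.5101, 0.1913, 0.1801]
eef_rot: [0.0, 0.981, -0.197, 0.0]
force: [2.9, -3.9, 0.3]
gripper_width: 0.169
grip_force: 30.0
```

```bash
python3 st.py
```

```text
16.05 [0.51005438 0.19126689 0.18014197] yaw -0.39558198297425684 [ 2.87575219 -3.86329425  0.31995472] [-1.287831   -0.74097616  0.44765366] -2.533755944247906
```

>>> arm_command --pt "0 0 0.025 0 0 0" --pt "0 0 0 0 0 0" --pt "0 0 0 0 0 0"

```text
clock: 16.42
position: [0.5099, 0.1913, 0.1811]
eef_rot: [0.0, 0.981, -0.196, 0.0]
force: [3.0, -6.0, -0.1]
gripper_width: 0.171
grip_force: 30.0
```

```bash
python3 st.py
```

```text
16.425 [0.5099455  0.19129866 0.18109479] yaw -0.3955007896782921 [ 3.00549186 -6.00510953 -0.08442875] [-1.20858003 -0.74485243  0.41995335] -2.5331748135997243
```

>>> arm_command --pt "0 0 0.02 0 0 0" --pt "0 0 0.01 0 0 0" --pt "0 0 0 0 0 0" --pt "0 0 0 0 0 0"

```text
clock: 16.92
position: [0.51, 0.1912, 0.1815]
eef_rot: [0.0, 0.98, -0.197, 0.0]
force: [4.9, -4.0, -5.9]
gripper_width: 0.171
grip_force: 30.0
```

```bash
python3 st.py
```

```text
16.925 [0.50998585 0.19115658 0.18149847] yaw -0.39566143873263393 [ 4.90020978 -4.01569832 -5.89447319] [-1.02175901 -1.20815933  0.41066277] -2.5325035594635548
```

It is held at the predicted locked height and now resists lifting, so it's locked. Releasing.

>>> arm_command --pt "0 0 0 0 0 0" --pt "0 0 0 0 0 0" --pt "0 0 0 0 0 0" --pt "0 0 0 0 0 0" --pt "0 0 0 0 0 0" --pt "0 0 0 0 0 0" --pt "0 0 0.3 0 0 0" --pt "0 0 0.6 0 0 0" --pt "0 0 0.8 0 0 0" --pt "0 0 0.8 0 0 0" --pt "-0.5 0 0.5 0 0 0" --pt "-0.7 0 0 0 0 0" --pt "-0.7 0 0 0 0 0" --pt "0 0 0 0 0 0" --pt "0 0 0 0 0 0" --jaw -1

```text
clock: 18.8
position: [0.4345, 0.1919, 0.3031]
eef_rot: [-0.0, 0.98, -0.197, 0.001]
force: [0.3, 0.1, 0.7]
gripper_width: 1.0
grip_force: 0.0
```

```bash
python3 - <<'E'
from h import *
s=arm.observe();C=cam("wrist",s);i=arm.get_image("wrist");p=proj(C,[.5095,.1915,.17]);print(p)
x,y=p.astype(int);x0,y0=max(x-60,0),max(y-60,0)
a=cv2.resize(i[y0:y0+110,x0:x0+110,::-1],(400,400),interpolation=2)
o=cv2.resize(arm.get_image("side")[75:175,195:295,::-1],(400,400),interpolation=2)
cv2.imwrite("pics/fin.png",np.clip(np.hstack([a,o])*1.5,0,255).astype(np.uint8))
E
python3 st.py
```

```text
[223.11226308 124.72488766]
18.9 [0.43453617 0.19180093 0.30255623] yaw -0.3960460229915321 [-0.36018663 -0.98297895 -0.3929897 ] [ 0.11885332  0.06748439 -0.06970326] -2.49954219002901
```

View pics/fin.png

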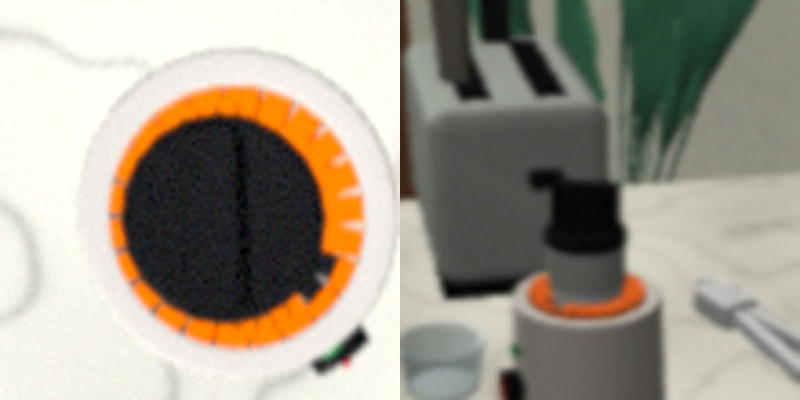

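The cup stands upright in the collar. Its bar is still at the locked yaw, one empty slot shows at (320,270), and the lugs are out of sight under the rim. Handing in.

```bash
python3 -c "
from station import arm
print(arm.close_job())"
```

```text
the job is handed in; nothing more can be done
None
```

I set the cup in the mill's collar, pushed it down, turned it clockwise to the stop so that it locked, let go, and handed the job in at about 19 s; the hand-in returned no verdict.

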